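Load two cartons into the spring-loaded carton magazine

TASK

Load the two long, low cartons into the spring-loaded metal magazine, lying flat one on top of the other: put in one at a time and press it down, against the sprung platform, until the catches at both ends snap out over its top and hold it there. Leave the black power adaptor outside, and end with both cartons held down by the catches and the hand clear.

Things in the scene. Friction and masses are not known exactly. Their poses are not given: they have to be found in the camera images.
- magazine: Fixed open-topped metal magazine, 134 mm high: dark base 64 x 126 x 6 mm, four aluminium corner angles, a dark catch housing at each short end (reaching 85 mm from the centre). Origin at the centre of its underside, x the short way, y the long way. The long sides (+x, -x) are open over the middle 77 mm for their full height: fingers holding a carton across its width pass there.
- mouth (a point): Centre of the magazine's mouth, 134 mm above the table, where the corner angles end; flared lips stand 10 mm higher. Axes as the magazine's. The well below is 51 mm (x) by 109 mm (y) and takes a carton lying flat, length along y, either way round, with 2 to 3 mm play on every side.
- catch_line (a point): Centre of the magazine's well at the height of the flat undersides of the catches, 108 mm above the table. Fixed to the magazine, axes as the magazine's. A carton is held when its top is below this height and the catches are out.
- platform_top (a point): Centre of the upper face of the grey sprung platform (48 x 104 mm). Empty it stands 4 mm below the catch undersides (104 mm above the table) and can sink 72 mm. Springs push it up with about 4.6 N when empty, growing to about 7 N with two cartons.
- platform (a joint): How far the platform has sunk, m: 0 empty and fully up, about 0.028 with one carton held by the catches, about 0.060 with two, stop at 0.072.
- catch_left (a joint): Sprung catch in the magazine's +y end, m: 0 out (steel nose 20 mm wide, 9 mm into the well), 0.012 pushed back. The nose is flat below and sloped on top, 16 mm high, like a door latch: a carton pressed down (2 to 4 N per catch) pushes it back; once the carton's top is below its underside it snaps out. A carton just laid in rests on both slopes, its top about 152 mm above the table.
- catch_right (a joint): The same catch in the -y end.
- carton_a: Long, low, stiff carton, white with blue edges, 45 mm (x) by 105 mm (y) by 32 mm high, about 90 g. Origin at the centre of its underside, z up. One of two alike, to be loaded.
- carton_b: The other long, low carton, the same as carton_a.
- adaptor: Black mains adaptor block, 48 x 90 x 30 mm, origin at the centre of its underside. A bystander: not to be loaded.

How it is judged:
By the outcome, as a careful person would: the job done as asked, in the order asked, and still so for the second after the job is handed in, with the robot touching nothing.
It also fails if it takes over 64 s, if anything falls off the work surface, if the arm or the gripper's body presses on something with over 40 N, if the wrist force passes 120 N, or if a joint passes its speed limit or range.

ROBOT

A 6-joint arm with a two-finger parallel gripper is mounted at the origin on a cart in front of the work surface, level with it; the furniture and walls round the work are solid. World frame = base frame: x ahead of the robot, y to its left, z up, the work surface at z = 0. Lengths are in m, angles in rad, forces in N, time in s.
With the tool pointing down it reaches from about 0.425 to 1.125 m from the base axis. Payload 14.9 kg.
Tool frame: the origin (TCP) lies at the very end of the fingers, on their centre line; the grasp point (between the pads) lies behind it (bot.grip_point_offset is the z of the grasp point in the tool frame, in m); z points along the fingers, y is the line along which they close (so a half turn about z gives the same grasp; the last joint's range is limited). The gripper opens to 91 mm and grips with 3 to 60 N. Pads are 32 mm wide; open, the fingers measure 118 mm over their backs; the gripper's body (76 mm by 178 mm) begins 60 mm behind the grasp point.
Start: joints at [-1.342, 0.379, 1.734, -0, 1.028, -0.033], TCP at [0.181, -0.676, 0.214] pointing down, gripper open.
Joint ranges: [-2.77, 2.77], [-0.74, 2.19], [0, 2.66], [-1.06, 4.2], [0.31, 2.87], [-3.08, 3.08]. Speed limits (rad/s): [1.89, 1.89, 2.39, 3.14, 3.14, 3.14].

INTERFACE

Orientations are given as a 3x3 rotation matrix whose columns are the frame's x, y, z axes.
In Python, from plant import bot gives the robot as it stands.
- The arm moves only by the tool arm_command, never from a script. Its argument "plan" is a list of rows, each a list of 3 entries, a list of its own where there are three numbers: the opening, from 0 (shut) to 1 (fully open), then the shift along the tool's x, y, z in mm, then the turn about the tool's z in rad. A call has 1 to 10 rows; each row shifts and turns the commanded pose from where the row before left it, along the tool's axes as they then stand; what a row does not reach is not made up. A row lasts 1/10 s, in which the tool goes at most 50 mm and 8.59 degrees, less where a joint would pass 70% of its speed; a pose out of reach is approached as far as the arm can. A call with a gripper value outside its range is refused whole. The fingers move at their own pace and stop on an object; "newtons" is the grip in N (left out, the last holds). Time passes only in rows, so rows that do not move let the fingers close. It gives the time, the measured TCP pose, the force, the opening and the grip force at its end, in the units of the state.
- bot.get_obs(): the state, without advancing time (a new reading comes with each control period).
- bot.get_image(name): name is "scene" or "side" or "wrist"; returns a dict with "image" (480x640x3 uint8, red, green, blue), "depth" (480x640 float32, m along the optical axis (not along the pixel's ray), 0 where there is no reading), "K" (3x3 intrinsics, pixels), "dist_coeffs" ([k1, k2, p1, p2, k3] as OpenCV has them; the pictures are not rectified), "camera_from_world" (4x4, takes a point from world to camera coordinates); the wrist camera has in their place "T_tool_cam" (4x4, takes a point from camera to tool coordinates, whose origin is the TCP and whose axes are the flange's). Camera axes: x right, y down, z forward; pixel columns grow to the right and rows downward; lengths in m; the calibration is good to about 2 mm. A picture is of the moment at which its call begins: read the wrist's pose just before it.
- bot.job_done(): hands the job in; it is judged then, once.
The state is a dict: "t": time; "joints": joint angles; "qvel": joint speeds; "joint_torque": joint torques, N m; "tool_pos": TCP position; "eef_rot": TCP orientation; "ft_force": force on the tool from outside, world axes, zero at the start; "moment": the same for the moment, N m; "gripper_width": opening from 0.0 (shut) to 1.0 (fully open); "gripper_force": force on a finger pad.
Only numpy, scipy, OpenCV 4.12 (cv2) and the standard library are available. Lean on these libraries where they do the work, as an engineer would, in place of code of your own. Each camera call takes 0.05 s, during which the arm holds its last target. There are 200 camera calls.

## Working session

There is one attempt and no reset: what is moved stays moved. The work goes in short steps, Python scripts to look and compute and a tool call to move; the robot and the scene stay as the last step left them, time stands still between calls to the robot, and variables do not carry over. Pictures are saved under pics/ and viewed, at most 10 in all, crops included, and the job is handed in when it is done.

Besides the shell and the picture viewer there is one more tool, called after "Call:" as name(argument=value, ...), one argument or row to a line, values as JSON. arm_command: Moves the arm, as the interface text tells. Its arguments: {"type":"object","properties":{"plan":{"type":"array"},"newtons":{"type":"number"}},"required":["plan"]}

```bash
mkdir -p pics; ls; python3 - <<'E'
from plant import bot
import cv2,numpy as np
o=bot.get_obs();print({k:np.round(v,3) for k,v in o.items()},bot.grip_point_offset)
ims=[]
for n in("scene","side"):
    d=bot.get_image(n);np.savez(f"{n}0.npz",**d);cv2.imwrite(f"pics/{n}0.png",d["image"][...,::-1])
    print(n,np.round(d["camera_from_world"],3).tolist(),d["K"].tolist(),d["dist_coeffs"])
E
```

```text
pics
{'t': np.float64(0.0), 'joints': array([-1.342,  0.379,  1.735, -0.   ,  1.029, -0.033]), 'qvel': array([ 0.001,  0.002,  0.001, -0.001, -0.001, -0.   ]), 'joint_torque': array([-1.0000e-03, -7.6372e+01, -4.3437e+01,  6.5000e-02,  4.3000e-02,
       -0.0000e+00]), 'tool_pos': array([ 0.181, -0.676,  0.213]), 'eef_rot': array([[ 0.966,  0.259, -0.   ],
       [ 0.259, -0.966,  0.001],
       [ 0.   , -0.001, -1.   ]]), 'ft_force': array([-0.016,  0.353, -0.104]), 'moment': array([0.016, 0.041, 0.05 ]), 'gripper_force': np.float64(0.0), 'gripper_width': np.float64(1.003)} -0.0188
scene [[-0.775, -0.632, 0.015, 0.445], [-0.448, 0.532, -0.719, 0.326], [0.447, -0.564, -0.695, 1.035], [0.0, 0.0, 0.0, 1.0]] [[496.7303846714681, 0.0, 323.7856684450686], [0.0, 496.7303846714681, 239.16946234304197], [0.0, 0.0, 1.0]] [-0.08757194  0.          0.          0.          0.        ]
side [[0.683, 0.73, -0.001, -0.396], [0.621, -0.582, -0.525, -0.275], [-0.384, 0.358, -0.851, 1.67], [0.0, 0.0, 0.0, 1.0]] [[542.677025501336, 0.0, 318.2818598079041], [0.0, 542.677025501336, 241.96615750288632], [0.0, 0.0, 1.0]] [0.01141366 0.         0.         0.         0.        ]
```

View pics/scene0.png

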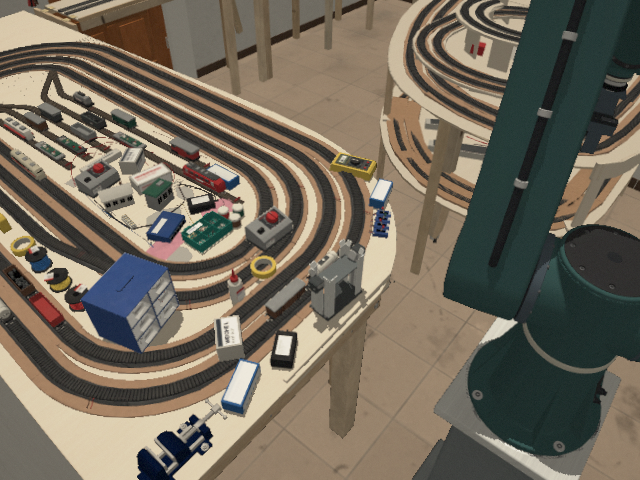

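View pics/side0.png

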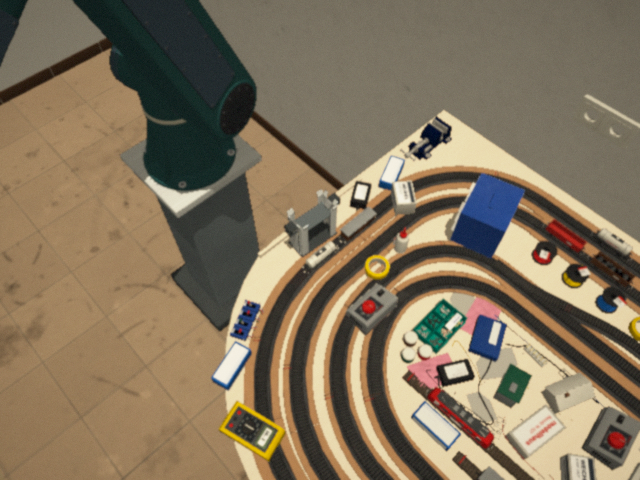

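```bash
cat > h.py <<'E'
import cv2,numpy as np
def cloud(d,T=None):
    """world points per pixel (480,640,3), nan where no depth"""
    if T is None: T=np.linalg.inv(d["camera_from_world"])
    v,u=np.mgrid[:480,:640]
    n=cv2.undistortPoints(np.stack([u,v],-1).reshape(-1,1,2).astype(float),d["K"],d["dist_coeffs"]).reshape(480,640,2)
    z=np.where(d["depth"]>0,d["depth"],np.nan)
    p=np.dstack([n*z[...,None],z])
    return p@T[:3,:3].T+T[:3,3]
def rect(P,m):
    q=P[m][:,:2].astype(np.float32);(c,s,a)=cv2.minAreaRect(q)
    if s[0]<s[1]: s=s[::-1];a+=90
    return np.round(c,4),np.round(s,4),round((a+90)%180-90,1)
E
python3 - <<'E'
from h import *
for n,pts in(("scene",[(240,387),(381,193),(223,177),(285,350),(338,280)]),("side",[(391,172),(233,365),(435,425),(361,195),(315,225)])):
    d=dict(np.load(n+"0.npz"));P=cloud(d);im=d["image"].astype(int)
    print(n)
    for u,v in pts:
        p=P[v,u];z=p[2]
        m=(abs(P[...,2]-z)<.006)
        m=m.astype(np.uint8)
        k,l=cv2.connectedComponents(m,connectivity=4)
        mm=l==l[v,u]
        print((u,v),p.round(4),im[v,u],mm.sum(),rect(P,mm) , np.median(P[mm][:,2]).round(4))
E
```

```text
scene
(240, 387) [0.4734 0.3953 0.0326] [238 233 220] 1045 (array([0.482 , 0.3864]), array([0.1063, 0.0471]), -66.3) 0.033
(381, 193) [ 0.6097 -0.3077  0.0355] [236 231 219] 330 (array([ 0.6193, -0.3218]), array([0.1109, 0.0453]), -71.9) 0.0334
(223, 177) [ 1.0227 -0.0629  0.0339] [212 207 195] 288 (array([ 1.0427, -0.0771]), array([0.1085, 0.0478]), 1.2) 0.0335
(285, 350) [0.464  0.2695 0.0309] [237 232 219] 664 (array([0.4758, 0.2624]), array([0.0792, 0.0483]), -55.8) 0.031
(338, 280) [0.4619 0.0904 0.1054] [106 110 103] 629 (array([0.4785, 0.0612]), array([0.0997, 0.0609]), 89.0) 0.1045
side
(391, 172) [0.491  0.3747 0.0322] [245 240 226] 400 (array([0.4859, 0.3845]), array([0.1102, 0.045 ]), -65.5) 0.0307
(233, 365) [ 0.6329 -0.3254  0.0335] [243 239 226] 735 (array([ 0.626 , -0.3262]), array([0.1045, 0.0466]), -72.0) 0.0304
(435, 425) [ 1.0484 -0.083   0.0343] [231 225 203] 859 (array([ 1.0485, -0.0788]), array([0.1041, 0.0464]), 2.3) 0.0313
(361, 195) [0.4859 0.2555 0.0246] [245 240 225] 305 (array([0.4788, 0.2614]), array([0.0823, 0.0484]), -57.0) 0.0272
(315, 225) [0.5086 0.0552 0.1015] [74 78 72] 536 (array([0.4864, 0.0729]), array([0.1031, 0.0603]), 84.2) 0.1027
```

```bash
cat >> h.py <<'E'
def delta(o,xyz,yaw):
    """tool-frame shift (mm) and tool-z turn (rad) to put TCP at xyz with tool x at yaw deg"""
    R=o["eef_rot"];s=R.T@(np.array(xyz)-o["tool_pos"])*1000
    a=np.degrees(np.arctan2(R[1,0],R[0,0]));t=(yaw-a+180)%360-180
    return s.round(1),round(-np.radians(t),3)
E
python3 - <<'E'
from h import *
d=dict(np.load("side0.npz"));im=d["image"][...,::-1]
c=[cv2.resize(im[v-32:v+32,u-32:u+32],(260,260),interpolation=cv2.INTER_CUBIC) for u,v in((391,172),(233,365),(435,425))]
cv2.imwrite("pics/c3.png",np.hstack(c))
E
```

```text
(no output)
```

View pics/c3.png

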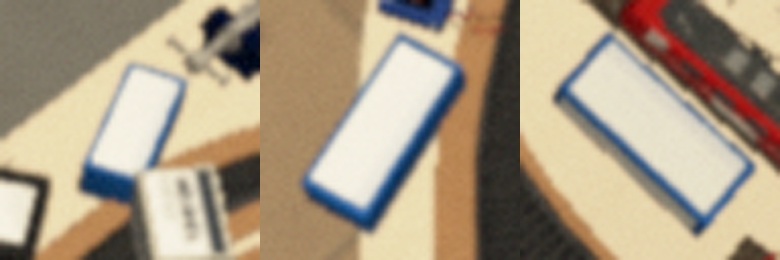

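Call:
arm_command(
  plan=[
    [1,[43,-19,-3],0],
    [1,[43,-19,-3],0],
    [1,[43,-19,-3],0],
    [1,[43,-19,-3],0],
    [1,[43,-19,-3],0],
    [1,[43,-19,-3],0],
    [1,[43,-19,-3],0],
    [1,[43,-19,-3],0],
    [1,[43,-19,-3],0],
    [1,[43,-19,-3],0],
  ],
  newtons=40,
)

```text
t: 1.1
tool_pos: [0.5485, -0.3798, 0.2439]
eef_rot: [[0.966, 0.259, -0.0], [0.259, -0.966, 0.0], [-0.0, -0.0, -1.0]]
ft_force: [0.2, -0.3, 0.0]
gripper_width: 0.999
gripper_force: 0.0
```

Call:
arm_command(
  plan=[
    [1,[43,-19,-3],0],
    [1,[43,-19,-3],0],
    [1,[0,0,0],-0.14],
    [1,[0,0,0],-0.14],
    [1,[0,0,0],-0.14],
    [1,[0,0,0],-0.14],
    [1,[0,0,0],-0.14],
    [1,[0,0,0],-0.14],
    [1,[0,0,0],-0.14],
    [1,[0,0,0],-0.14],
  ],
)

```text
t: 2.1
tool_pos: [0.6204, -0.3223, 0.2495]
eef_rot: [[0.182, 0.983, -0.001], [0.983, -0.182, 0.0], [0.0, -0.001, -1.0]]
ft_force: [-0.1, -0.4, -0.2]
gripper_width: 1.004
gripper_force: 0.0
```

Call:
arm_command(
  plan=[
    [1,[0,0,0],-0.14],
    [1,[0,0,0],-0.14],
    [1,[0,0,0],-0.14],
    [1,[0,0,0],-0.08],
    [1,[0,0,0],0],
  ],
)

```text
t: 2.6
tool_pos: [0.6204, -0.3223, 0.2496]
eef_rot: [[-0.307, 0.952, -0.001], [0.952, 0.307, 0.0], [0.0, -0.0, -1.0]]
ft_force: [-1.2, -1.0, -0.2]
gripper_width: 1.002
gripper_force: 0.0
```

```bash
cat >> h.py <<'E'
def wrist(bot,name):
    o=bot.get_obs();d=bot.get_image("wrist")
    T=np.eye(4);T[:3,:3]=o["eef_rot"];T[:3,3]=o["tool_pos"]
    cv2.imwrite(f"pics/{name}.png",d["image"][...,::-1])
    return o,d,cloud(d,T@d["T_tool_cam"])
def top(P,z0,near,tol=.006,r=.1):
    m=(abs(P[...,2]-z0)<tol)&(np.hypot(P[...,0]-near[0],P[...,1]-near[1])<r)
    k,l,s,_=cv2.connectedComponentsWithStats(m.astype(np.uint8),connectivity=4)
    i=1+s[1:,4].argmax();mm=l==i
    print(rect(P,mm),np.median(P[mm][:,2]).round(4),s[i]);return mm
E
python3 - <<'E'
from h import *
from plant import bot
o,d,P=wrist(bot,"w1");print(d["T_tool_cam"].round(3).tolist())
m=top(P,.032,(.623,-.325),r=.08)
E
```

```text
[[-0.0, -0.967, -0.254, 0.073], [1.0, -0.0, -0.0, -0.0], [0.0, -0.254, 0.967, -0.17], [0.0, 0.0, 0.0, 1.0]]
(array([ 0.6197, -0.3229]), array([0.1046, 0.0451]), -72.0) 0.0318 [ 302  169   44   98 4133]
```

View pics/w1.png

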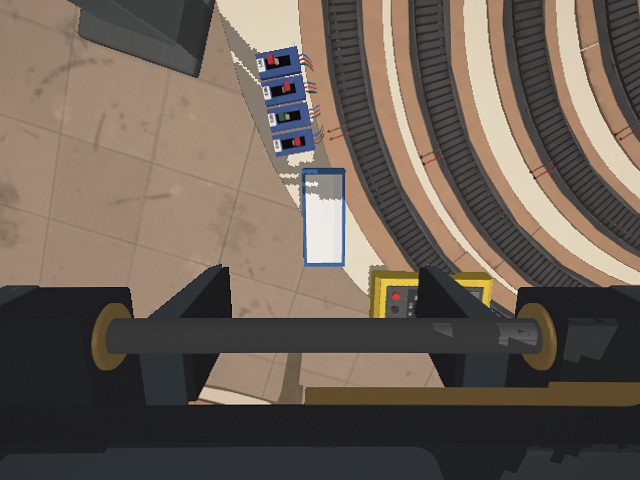

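```bash
python3 - <<'E'
from h import *
from plant import bot
o,d,P=wrist(bot,"w1b")
L=(P-o["tool_pos"])@o["eef_rot"] # tool coords
for y0 in range(-60,61,8):
    m=(abs(L[...,0])<.018)&(abs(L[...,1]-y0/1e3)<.004)
    z=P[m][:,2]; print(y0,m.sum(),np.nanpercentile(z,[2,50,98]).round(4) if m.sum() else "")
print(delta(o,[.6197,-.3229,.006],108))
E
```

```text
-60 0 
-52 3449 [0.2757 0.3227 0.3447]
-44 2330 [0.2506 0.287  0.3054]
-36 17 [-0.002  -0.0008  0.001 ]
-28 77 [-0.0019 -0.0005  0.0014]
-20 212 [0.0299 0.0318 0.0334]
-12 270 [0.0304 0.0319 0.0336]
-4 237 [0.0302 0.0319 0.0335]
4 266 [0.0304 0.0318 0.0332]
12 254 [0.0305 0.032  0.0334]
20 192 [-0.0003  0.0316  0.0334]
28 220 [-0.002   0.      0.0036]
36 222 [-0.0016  0.0022  0.0042]
44 2546 [0.0021 0.2832 0.3054]
52 2149 [0.0024 0.3188 0.339 ]
60 226 [0.0013 0.005  0.0146]
(array([ -0.4,  -0.8, 243.7]), np.float64(-0.005))
```

Call:
arm_command(
  plan=[
    [0.72,[0,-1,40],0],
    [0.72,[0,0,40],0],
    [0.72,[0,0,40],0],
    [0.72,[0,0,40],0],
    [0.72,[0,0,30],0],
    [0.72,[0,0,30],0],
    [0.72,[0,0,20],0],
    [0.72,[0,0,0],0],
    [0,[0,0,0],0],
    [0,[0,0,0],0],
  ],
  newtons=40,
)

```text
t: 3.7
tool_pos: [0.6206, -0.3232, 0.0116]
eef_rot: [[-0.306, 0.952, 0.002], [0.952, 0.306, -0.001], [-0.002, 0.002, -1.0]]
ft_force: [0.4, -0.6, 0.4]
gripper_width: 0.575
gripper_force: 0.0
```

Call:
arm_command(
  plan=[
    [0,[0,0,0],0],
    [0,[0,0,0],0],
    [0,[0,0,-10],0],
    [0,[0,0,-30],0],
    [0,[0,0,-50],0],
    [0,[0,0,-50],0],
    [0,[0,0,-50],0],
    [0,[0,0,-50],0],
    [0,[0,0,0],0],
  ],
)

```text
t: 4.6
tool_pos: [0.6224, -0.3242, 0.259]
eef_rot: [[-0.306, 0.952, 0.01], [0.952, 0.306, -0.006], [-0.008, 0.008, -1.0]]
ft_force: [0.6, -0.7, -0.1]
gripper_width: 0.489
gripper_force: 39.9
```

Call:
arm_command(
  plan=[
    [0,[40,-4,-5],0],
    [0,[40,-4,-5],0],
    [0,[40,-4,-5],0],
    [0,[40,-4,-5],0],
    [0,[40,-4,-5],0],
    [0,[40,-4,-5],0],
    [0,[40,-4,-5],0],
    [0,[40,-4,-5],0],
    [0,[36,-1,-1],0],
    [0,[0,0,0],0.14],
  ],
)

```text
t: 5.6
tool_pos: [0.4777, 0.0089, 0.2915]
eef_rot: [[-0.172, 0.985, 0.001], [0.985, 0.172, 0.0], [0.0, 0.001, -1.0]]
ft_force: [-0.1, -0.2, -0.8]
gripper_width: 0.492
gripper_force: 39.9
```

Call:
arm_command(
  plan=[
    [0,[0,0,0],0.14],
    [0,[0,0,0],0.07],
    [0,[0,0,0],0],
    [0,[0,0,0],0],
  ],
)

```text
t: 6.0
tool_pos: [0.4791, 0.0061, 0.2911]
eef_rot: [[0.037, 0.999, 0.0], [0.999, -0.037, -0.0], [-0.0, 0.0, -1.0]]
ft_force: [0.1, -0.2, -0.8]
gripper_width: 0.492
gripper_force: 39.9
```

```bash
python3 - <<'E'
from h import *
from plant import bot
o,d,P=wrist(bot,"w2");print(o["tool_pos"],o["eef_rot"].round(4).tolist())
np.savez("w2.npz",P=P,im=d["image"],pos=o["tool_pos"],R=o["eef_rot"])
top(P,.104,(.482,.067),r=.09)
E
```

```text
[0.47909097 0.00610428 0.29110213] [[0.0367, 0.9993, 0.0002], [0.9993, -0.0367, -0.0], [-0.0, 0.0002, -1.0]]
(array([0.4817, 0.0802]), array([0.0849, 0.048 ]), 86.0) 0.1037 [ 298   97   55   95 4703]
```

View pics/w2.png

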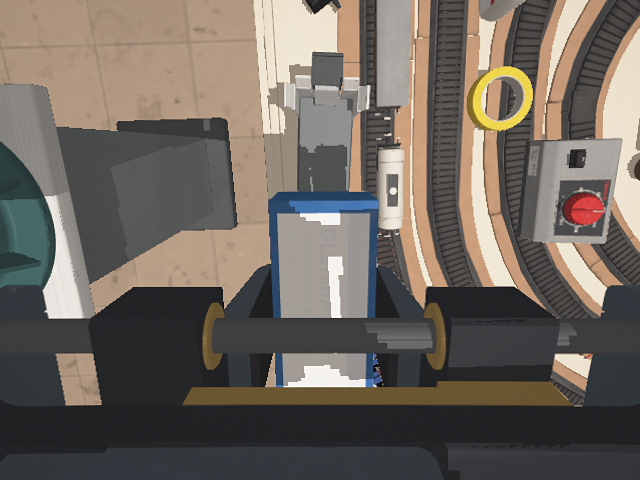

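```bash
python3 - <<'E'
from h import *
w=np.load("w2.npz");P=w["P"]
ya=np.radians(86.0);u=np.array([np.cos(ya),np.sin(ya)]);v=np.array([u[1],-u[0]])  # v ~ +x
c0=np.array([.4817,.0802])
def prof(P,lo,hi,name):
    q=P[...,:2]-c0;a=q@u;b=q@v
    m=(P[...,2]>lo)&(P[...,2]<hi)&(abs(b)<.045)&(abs(a+.015)<.13)
    A,B,Z=a[m],b[m],P[...,2][m]
    print(name,m.sum(),"a",np.percentile(A,[0,.5,2,98,99.5,100]).round(4),"b",np.percentile(B,[.5,2,98,99.5]).round(4))
    mm=m&(abs(b)<.012);
    if mm.sum(): print("   centre strip a",np.percentile(a[mm],[0,.5,99.5,100]).round(4))
prof(P,.098,.109,"w platform")
prof(P,.115,.135,"w 115-135");prof(P,.137,.15,"w lips")
for n in("scene","side"):
    Q=cloud(dict(np.load(n+"0.npz")))
    prof(Q,.04,.098,n+" 40-98");prof(Q,.098,.109,n+" plat");prof(Q,.112,.135,n+" up");prof(Q,.137,.15,n+" lips")
# held carton in tool coords
L=(P-w["pos"])@w["R"]
m=(L[...,2]<.0)&(L[...,2]>-.03)&(abs(L[...,0])<.07)&(abs(L[...,1])<.03)
im=w["im"].astype(int);print("held z",np.percentile(L[...,2][m],[5,50,95]))
m&=abs(L[...,2]-np.median(L[...,2][m]))<.003
print(rect(L,m),m.sum(),"x",np.percentile(L[m][:,0],[.2,99.8]),"y",np.percentile(L[m][:,1],[.5,99.5]))
E
```

```text
w platform 4791 a [-0.0424 -0.0415 -0.0401  0.0418  0.0455  0.0517] b [-0.0239 -0.0231  0.0231  0.024 ]
   centre strip a [-0.0419 -0.0415  0.0462  0.0517]
w 115-135 1743 a [0.0283 0.0291 0.0302 0.0727 0.0733 0.0739] b [-0.0276 -0.0264  0.0264  0.0272]
   centre strip a [0.0386 0.0394 0.0734 0.0739]
w lips 667 a [0.0299 0.0301 0.0306 0.0529 0.0532 0.0535] b [-0.0336 -0.0335  0.0337  0.0339]
scene 40-98 438 a [-0.0721 -0.0719 -0.0707  0.053   0.0534  0.054 ] b [-0.0301 -0.0297  0.0244  0.0281]
   centre strip a [-0.0721 -0.072   0.0537  0.054 ]
scene plat 691 a [-0.0904 -0.0685 -0.0655  0.0671  0.0732  0.0739] b [-0.0294 -0.0283  0.0264  0.0299]
   centre strip a [-0.0694 -0.0689  0.0736  0.0739]
scene up 591 a [-0.0953 -0.0933 -0.0916  0.0732  0.074   0.0754] b [-0.0295 -0.0289  0.0285  0.0304]
   centre strip a [-0.0953 -0.0938  0.0746  0.0754]
scene lips 142 a [-0.0737 -0.0737 -0.073   0.0519  0.0521  0.0524] b [-0.0337 -0.0325  0.0345  0.0352]
   centre strip a [-0.0708 -0.0708 -0.0708 -0.0708]
side 40-98 267 a [-0.0764 -0.076  -0.0754  0.0473  0.0479  0.0484] b [-0.0237 -0.0176  0.0352  0.0358]
   centre strip a [-0.0764 -0.0763  0.0479  0.048 ]
side plat 602 a [-0.096  -0.0948 -0.0875  0.0428  0.0658  0.0685] b [-0.0236 -0.0217  0.0335  0.0348]
   centre strip a [-0.096  -0.0955  0.0383  0.0658]
side up 423 a [-0.0972 -0.0962 -0.0951  0.0691  0.0719  0.0724] b [-0.0264 -0.0251  0.0346  0.0352]
   centre strip a [-0.0972 -0.0954  0.0721  0.0724]
side lips 94 a [-0.0755 -0.0749 -0.074   0.0516  0.0526  0.0528] b [-0.0304 -0.0291  0.0389  0.0395]
   centre strip a [-0.0755 -0.0754  0.05    0.0501]
held z [-0.02147256 -0.0202214  -0.01718666]
(array([0.009, 0.   ]), array([0.0871, 0.0599]), 0.1) 16122 x [-0.03389312  0.05246044] y [-0.02358209  0.02368235]
```

Call:
arm_command(
  plan=[
    [0,[40,-0.5,0],0.033],
    [0,[23,0,0],0],
    [0,[0,0,40],0],
    [0,[0,0,40],0],
    [0,[0,0,30],0],
    [0,[0,0,11],0],
    [0,[0,0,0],0],
    [0,[0,0,0],0],
  ],
)

```text
t: 6.85
tool_pos: [0.4828, 0.0691, 0.1712]
eef_rot: [[0.072, 0.997, 0.001], [0.997, -0.072, 0.0], [0.0, 0.001, -1.0]]
ft_force: [0.3, 0.0, -1.1]
gripper_width: 0.489
gripper_force: 39.9
```

```bash
python3 - <<'E'
from h import *
from plant import bot
o=bot.get_obs();print(delta(o,[.4809,.0692,.132],86))
c=[]
d=bot.get_image("scene");c.append(cv2.resize(d["image"][220:340,270:410,::-1],(560,480),interpolation=cv2.INTER_CUBIC))
cv2.imwrite("pics/s3.png",np.hstack(c))
E
```

```text
(array([-0. , -2. , 39.2]), np.float64(-0.002))
```

View pics/s3.png

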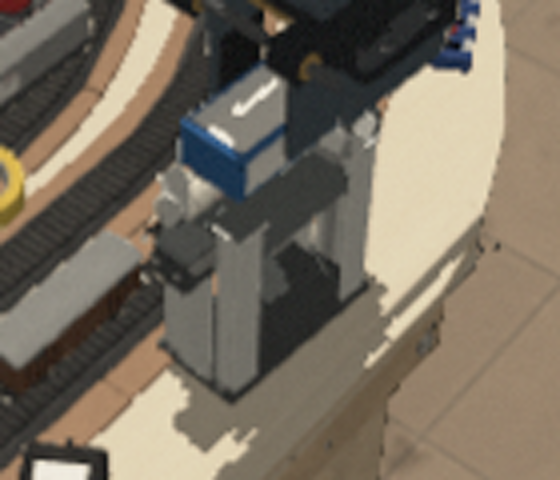

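Call:
arm_command(
  plan=[
    [0,[0,-2,0],0],
    [0,[0,0,10],0],
    [0,[0,0,10],0],
    [0,[0,0,8],0],
    [0,[0,0,0],0],
  ],
  newtons=55,
)

```text
t: 7.4
tool_pos: [0.4792, 0.0691, 0.1405]
eef_rot: [[0.072, 0.997, -0.002], [0.997, -0.072, -0.0], [-0.0, -0.002, -1.0]]
ft_force: [0.5, 0.0, -0.4]
gripper_width: 0.492
gripper_force: 54.9
```

Call:
arm_command(
  plan=[
    [0,[0,0,6],0],
    [0,[0,0,6],0],
    [0,[0,0,6],0],
    [0,[0,0,0],0],
  ],
)

```text
t: 7.8
tool_pos: [0.4799, 0.0692, 0.1233]
eef_rot: [[0.072, 0.997, -0.0], [0.997, -0.072, -0.0], [-0.0, -0.0, -1.0]]
ft_force: [-0.1, 0.2, 1.0]
gripper_width: 0.489
gripper_force: 54.9
```

Call:
arm_command(
  plan=[
    [0,[0,0,5],0],
    [0,[0,0,5],0],
    [0,[0,0,5],0],
    [0,[0,0,0],0],
  ],
)

```text
t: 8.2
tool_pos: [0.48, 0.0692, 0.1085]
eef_rot: [[0.072, 0.997, -0.0], [0.997, -0.072, -0.0], [-0.0, -0.0, -1.0]]
ft_force: [1.4, 0.8, 1.6]
gripper_width: 0.488
gripper_force: 54.9
```

Call:
arm_command(
  plan=[
    [0,[0,0,5],0],
    [0,[0,0,5],0],
    [0,[0,0,5],0],
    [0,[0,0,5],0],
    [0,[0,0,0],0],
  ],
)

```text
t: 8.7
tool_pos: [0.4801, 0.0692, 0.0887]
eef_rot: [[0.072, 0.997, 0.0], [0.997, -0.072, -0.0], [-0.0, 0.0, -1.0]]
ft_force: [0.8, 0.7, 2.7]
gripper_width: 0.488
gripper_force: 54.9
```

Call:
arm_command(
  plan=[
    [0,[0,0,4],0],
    [0,[0,0,2],0],
    [0,[0,0,0],0],
  ],
)

```text
t: 9.0
tool_pos: [0.4801, 0.0692, 0.083]
eef_rot: [[0.072, 0.997, 0.0], [0.997, -0.072, -0.0], [0.0, 0.0, -1.0]]
ft_force: [0.3, 1.1, 4.5]
gripper_width: 0.493
gripper_force: 54.9
```

```bash
python3 - <<'E'
from h import *
from plant import bot
o,d,P=wrist(bot,"w4");print(o["tool_pos"],o["ft_force"],o["moment"])
L=(P-o["tool_pos"])@o["eef_rot"]
for x in range(-70,100,10):
    m=(abs(L[...,0]-x/1e3)<.004)&(abs(L[...,1])<.009)
    if m.sum(): print(x,m.sum(),np.nanpercentile(P[m][:,2],[5,50,95]).round(4))
E
```

```text
[0.48010635 0.06920678 0.08300549] [0.30296256 1.0505418  4.46932398] [-0.01206689 -0.28726313 -0.03065339]
-30 593 [0.1023 0.1032 0.1041]
-20 596 [0.1024 0.1032 0.1041]
0 276 [0.1022 0.1033 0.1043]
10 711 [0.1024 0.1033 0.1042]
20 739 [0.1023 0.1033 0.1043]
30 11219 [0.1037 0.2001 0.2095]
40 834 [0.1023 0.1034 0.1044]
50 767 [0.1104 0.1157 0.1205]
60 1170 [0.1229 0.128  0.1294]
70 1428 [0.1275 0.1286 0.1296]
80 1491 [0.1274 0.1286 0.1297]
90 8 [0.1152 0.1165 0.1171]
```

View pics/w4.png

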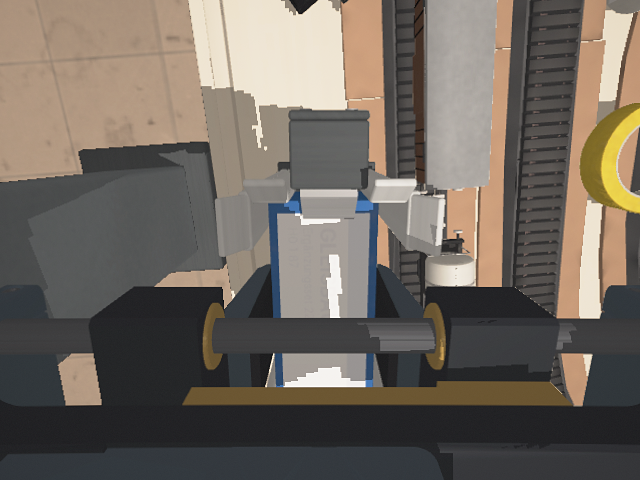

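Call:
arm_command(
  plan=[
    [0.75,[0,0,0],0],
    [0.75,[0,0,0],0],
    [0.75,[0,0,0],0],
    [0.75,[0,0,-30],0],
    [0.75,[0,0,-40],0],
    [0.75,[0,0,-40],0],
    [0.75,[0,0,-40],0],
    [0.75,[0,0,-30],0],
    [0.75,[0,0,0],0],
  ],
)

```text
t: 9.95
tool_pos: [0.4818, 0.0694, 0.267]
eef_rot: [[0.072, 0.997, 0.006], [0.997, -0.072, 0.001], [0.001, 0.006, -1.0]]
ft_force: [0.3, 0.4, 0.5]
gripper_width: 0.748
gripper_force: 0.0
```

```bash
python3 - <<'E'
from h import *
from plant import bot
o,d,P=wrist(bot,"w5");print(o["tool_pos"],o["ft_force"])
L=(P-o["tool_pos"])@o["eef_rot"]
for x in range(-90,100,10):
    m=(abs(L[...,0]-x/1e3)<.004)&(abs(L[...,1])<.009)
    if m.sum(): print(x,m.sum(),np.nanpercentile(P[m][:,2],[5,50,95]).round(4))
top(P,.107,(.481,.069),tol=.004)
print(delta(o,[.484,.365,.25],114))
E
```

```text
[0.48181746 0.0693845  0.26697966] [0.29128974 0.43259203 0.45189887]
-70 162 [0.1273 0.1285 0.1294]
-60 212 [0.1223 0.128  0.1295]
-50 246 [0.1119 0.1177 0.1229]
-40 157 [0.1067 0.1079 0.109 ]
-30 162 [0.1068 0.108  0.109 ]
-20 169 [0.1067 0.1078 0.1089]
-10 161 [0.1068 0.1079 0.1091]
0 174 [0.1067 0.1078 0.1091]
10 176 [0.1069 0.1079 0.1089]
20 180 [0.1068 0.1078 0.109 ]
30 10653 [0.3614 0.3848 0.3936]
40 176 [0.1066 0.1079 0.1089]
50 185 [0.1109 0.1161 0.1213]
60 214 [0.123  0.128  0.1297]
70 242 [0.1274 0.1286 0.1297]
80 249 [0.1273 0.1286 0.1298]
90 77 [-0.0011 -0.0003  0.0012]
(array([0.4829, 0.0674]), array([0.1087, 0.0543]), 85.4) 0.1078 [ 295  172   60  117 5388]
(array([295. , -19.2,  17.2]), np.float64(-0.491))
```

Call:
arm_command(
  plan=[
    [0.75,[42,-3,0],0],
    [0.75,[42,-3,0],0],
    [0.75,[42,-3,0],0],
    [0.75,[42,-3,0],0],
    [0.75,[42,-3,3],0],
    [0.75,[42,-2,4],0],
    [0.75,[43,-2,5],0],
    [0.75,[0,0,5],-0.14],
    [0.75,[0,0,0],-0.14],
    [0.75,[0,0,0],-0.14],
  ],
)

```text
t: 11.0
tool_pos: [0.4813, 0.3646, 0.2436]
eef_rot: [[-0.347, 0.938, -0.003], [0.938, 0.347, -0.002], [-0.001, -0.003, -1.0]]
ft_force: [0.2, 1.2, 0.8]
gripper_width: 0.751
gripper_force: 0.0
```

Call:
arm_command(
  plan=[
    [0.75,[0,0,0],-0.07],
    [0.75,[0,0,0],0],
    [0.75,[0,0,0],0],
  ],
)

```text
t: 11.3
tool_pos: [0.4818, 0.3645, 0.2447]
eef_rot: [[-0.404, 0.915, -0.001], [0.915, 0.404, -0.001], [-0.0, -0.002, -1.0]]
ft_force: [0.2, 0.6, 0.7]
gripper_width: 0.747
gripper_force: 0.0
```

```bash
python3 - <<'E'
from h import *
from plant import bot
o,d,P=wrist(bot,"w6")
m=top(P,.032,(.484,.385),tol=.005,r=.08)
c,s,a=rect(P,m); a%=180
print(o["tool_pos"],delta(o,[*c,.009],a))
ya=np.radians(a);R=np.array([[np.cos(ya),np.sin(ya)],[np.sin(ya),-np.cos(ya)]])
q=(P[...,:2]-c)@R
for y0 in range(-60,61,8):
    k=(abs(q[...,0])<.018)&(abs(q[...,1]-y0/1e3)<.004)&(P[...,2]<.15)
    if k.sum(): print(y0,k.sum(),np.nanpercentile(P[k][:,2],[2,50,98]).round(4))
E
```

```text
(array([0.4809, 0.3883]), array([0.1042, 0.0453]), -65.7) 0.0318 [ 311  146   45  102 4396]
[0.48179003 0.36448601 0.2447422 ] (array([ 22.2,   9.2, 235.7]), np.float64(-0.009))
-60 240 [-0.0021 -0.0004  0.0013]
-52 231 [-0.002  -0.0003  0.0013]
-44 237 [-0.0022 -0.0004  0.0012]
-36 237 [-0.0022 -0.0004  0.0012]
-28 229 [-0.002  -0.0004  0.0013]
-20 225 [0.0277 0.0317 0.0331]
-12 257 [0.0302 0.0319 0.0335]
-4 279 [0.0302 0.0319 0.0335]
4 282 [0.0304 0.032  0.0335]
12 278 [0.0304 0.0319 0.0335]
20 212 [0.0298 0.0317 0.0332]
28 199 [-0.0017  0.0008  0.0038]
36 251 [-0.0016  0.0023  0.0044]
44 229 [0.0004 0.0027 0.0041]
52 244 [0.0012 0.0029 0.0089]
60 272 [0.0013 0.0034 0.0145]
```

View pics/w6.png

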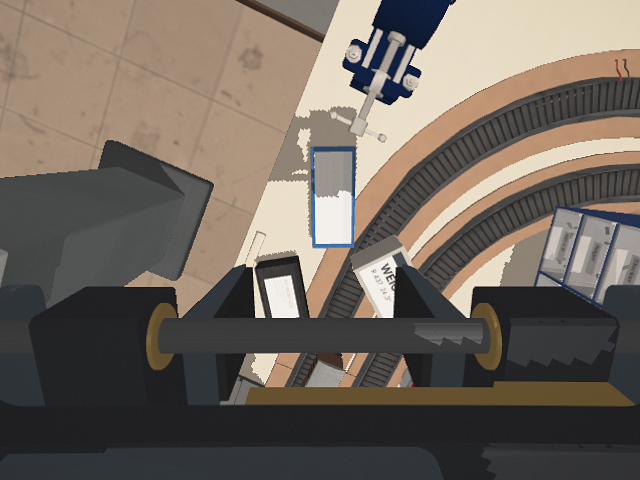

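Call:
arm_command(
  plan=[
    [0.72,[22,9,30],-0.009],
    [0.72,[0,0,40],0],
    [0.72,[0,0,40],0],
    [0.72,[0,0,40],0],
    [0.72,[0,0,40],0],
    [0.72,[0,0,30],0],
    [0.72,[0,0,15],0],
    [0.72,[0,0,0],0],
    [0,[0,0,0],0],
    [0,[0,0,0],0],
  ],
  newtons=55,
)

```text
t: 12.35
tool_pos: [0.4825, 0.3893, 0.0126]
eef_rot: [[-0.414, 0.91, 0.002], [0.91, 0.414, 0.001], [0.001, 0.002, -1.0]]
ft_force: [-0.3, 1.3, -0.1]
gripper_width: 0.575
gripper_force: 0.0
```

Call:
arm_command(
  plan=[
    [0,[0,0,0],0],
    [0,[0,0,0],0],
    [0,[0,0,-10],0],
    [0,[0,0,-30],0],
    [0,[0,0,-50],0],
    [0,[0,0,-50],0],
    [0,[0,0,-50],0],
    [0,[0,0,-50],0],
    [0,[0,0,-40],0],
    [0,[0,0,0],0],
  ],
)

```text
t: 13.35
tool_pos: [0.4834, 0.39, 0.2983]
eef_rot: [[-0.414, 0.91, 0.008], [0.91, 0.414, 0.006], [0.002, 0.009, -1.0]]
ft_force: [0.5, 0.5, -0.4]
gripper_width: 0.49
gripper_force: 55.0
```

```bash
python3 - <<'E'
from h import *
from plant import bot
o=bot.get_obs();print(delta(o,[.4809,.0692,.29],86))
E
```

```text
(array([-291. , -135.2,    6.4]), np.float64(0.497))
```

Call:
arm_command(
  plan=[
    [0,[-39,-18,0],0],
    [0,[-39,-18,0],0],
    [0,[-39,-18,0],0],
    [0,[-39,-18,0],0],
    [0,[-39,-18,0],0],
    [0,[-39,-18,0],0],
    [0,[-39,-18,0],0],
    [0,[-18,-9,0],0],
    [0,[0,0,0],0.14],
    [0,[0,0,0],0.14],
  ],
)

```text
t: 14.35
tool_pos: [0.4786, 0.0669, 0.2908]
eef_rot: [[-0.14, 0.99, -0.0], [0.99, 0.14, 0.0], [0.0, -0.0, -1.0]]
ft_force: [-0.7, 0.4, 0.0]
gripper_width: 0.489
gripper_force: 55.0
```

Call:
arm_command(
  plan=[
    [0,[0,0,0],0.14],
    [0,[0,0,0],0.077],
    [0,[0,0,0],0],
    [0,[0,0,0],0],
  ],
)

```text
t: 14.75
tool_pos: [0.4789, 0.0677, 0.2908]
eef_rot: [[0.067, 0.998, -0.0], [0.998, -0.067, -0.0], [-0.0, -0.0, -1.0]]
ft_force: [-0.4, -0.0, -0.9]
gripper_width: 0.49
gripper_force: 55.0
```

```bash
python3 - <<'E'
from h import *
from plant import bot
o,d,P=wrist(bot,"w7")
print(o["tool_pos"],delta(o,[.4809,.0692,.17],86))
L=(P-o["tool_pos"])@o["eef_rot"]
m=(L[...,2]<-.012)&(L[...,2]>-.028)&(abs(L[...,0])<.07)&(abs(L[...,1])<.03)
z=np.median(L[...,2][m]);m&=abs(L[...,2]-z)<.0025
print("held top z",z,"x",np.percentile(L[m][:,0],[.2,99.8]))
for a in(-.02,.01,.02,.04,.048):
    k=m&(abs(L[...,0]-a)<.003);print(a,np.percentile(L[k][:,1],[1,99]).round(4))
E
```

```text
[0.47885931 0.06774915 0.29077803] (array([  1.6,   2. , 120.8]), np.float64(0.002))
held top z -0.019335606415208165 x [-0.03454677  0.05172253]
-0.02 [-0.0227  0.0208]
0.01 [-0.0233  0.0215]
0.02 [-0.0281  0.0279]
0.04 [-0.0227  0.021 ]
0.048 [-0.0229  0.021 ]
```

Call:
arm_command(
  plan=[
    [0,[2,2,30],0],
    [0,[0,0,40],0],
    [0,[0,0,30],0],
    [0,[0,0,20],0],
    [0,[0,0,0],0],
    [0,[0,0,0],0],
  ],
  newtons=58,
)

```text
t: 15.4
tool_pos: [0.4815, 0.0697, 0.1714]
eef_rot: [[0.069, 0.998, -0.0], [0.998, -0.069, -0.0], [-0.0, -0.0, -1.0]]
ft_force: [-0.2, 1.2, -0.3]
gripper_width: 0.492
gripper_force: 58.0
```

Call:
arm_command(
  plan=[
    [0,[0,0,10],0],
    [0,[0,0,10],0],
    [0,[0,0,8],0],
    [0,[0,0,0],0],
  ],
)

```text
t: 15.8
tool_pos: [0.4806, 0.0696, 0.1418]
eef_rot: [[0.07, 0.998, -0.002], [0.998, -0.07, -0.0], [-0.0, -0.002, -1.0]]
ft_force: [0.9, 0.6, -0.6]
gripper_width: 0.491
gripper_force: 58.0
```

Call:
arm_command(
  plan=[
    [0,[0,0,6],0],
    [0,[0,0,6],0],
    [0,[0,0,6],0],
    [0,[0,0,0],0],
  ],
)

```text
t: 16.2
tool_pos: [0.4814, 0.0696, 0.1245]
eef_rot: [[0.07, 0.998, -0.0], [0.998, -0.07, -0.0], [-0.0, -0.0, -1.0]]
ft_force: [0.3, 0.2, -0.1]
gripper_width: 0.497
gripper_force: 58.0
```

Call:
arm_command(
  plan=[
    [0,[0,0,5],0],
    [0,[0,0,5],0],
    [0,[0,0,5],0],
    [0,[0,0,5],0],
    [0,[0,0,0],0],
  ],
)

```text
t: 16.7
tool_pos: [0.4818, 0.0697, 0.1049]
eef_rot: [[0.07, 0.998, 0.001], [0.998, -0.07, 0.0], [0.0, 0.001, -1.0]]
ft_force: [2.7, 0.1, 2.3]
gripper_width: 0.493
gripper_force: 58.0
```

Call:
arm_command(
  plan=[
    [0,[0,0,5],0],
    [0,[0,0,5],0],
    [0,[0,0,5],0],
    [0,[0,0,5],0],
    [0,[0,0,2],0],
    [0,[0,0,0],0],
    [0,[0,0,0],0],
  ],
)

```text
t: 17.4
tool_pos: [0.4818, 0.0697, 0.0834]
eef_rot: [[0.07, 0.998, 0.001], [0.998, -0.07, 0.0], [0.0, 0.001, -1.0]]
ft_force: [2.3, -0.5, 5.3]
gripper_width: 0.489
gripper_force: 58.0
```

```bash
cat > chk.py <<'E'
from h import *
from plant import bot
o,d,P=wrist(bot,"w8");print(o["tool_pos"],o["ft_force"])
L=(P-o["tool_pos"])@o["eef_rot"]
for x in range(-90,100,10):
    m=(abs(L[...,0]-x/1e3)<.004)&(abs(L[...,1])<.009)
    if m.sum(): print(x,m.sum(),np.nanpercentile(P[m][:,2],[5,50,95]).round(4))
E
python3 chk.py
```

```text
[0.48182838 0.06966754 0.08338052] [ 2.31282259 -0.46016812  5.29667473]
-30 584 [0.1018 0.1027 0.1036]
-20 564 [0.1018 0.1028 0.1037]
0 307 [0.1019 0.1027 0.1037]
10 706 [0.1019 0.1028 0.1038]
20 738 [0.1017 0.1028 0.1038]
30 11226 [0.1031 0.2005 0.2099]
40 821 [0.1018 0.1028 0.1038]
50 781 [0.1112 0.1165 0.1213]
60 1168 [0.123  0.1282 0.1295]
70 1424 [0.1276 0.1287 0.1297]
80 1417 [0.1274 0.1286 0.1297]
```

Top at 103 mm, nose out at the visible end. Release, rise and check.

Call:
arm_command(
  plan=[
    [0.75,[0,0,0],0],
    [0.75,[0,0,0],0],
    [0.75,[0,0,0],0],
    [0.75,[0,0,-30],0],
    [0.75,[0,0,-40],0],
    [0.75,[0,0,-40],0],
    [0.75,[0,0,-40],0],
    [0.75,[0,0,-40],0],
    [0.75,[0,0,0],0],
    [0.75,[0,0,0],0],
  ],
)

```text
t: 18.45
tool_pos: [0.4814, 0.0697, 0.2734]
eef_rot: [[0.07, 0.998, 0.001], [0.998, -0.07, 0.0], [0.0, 0.001, -1.0]]
ft_force: [-0.7, -0.6, -0.9]
gripper_width: 0.75
gripper_force: 0.0
```

```bash
python3 chk.py; python3 - <<'E'
import cv2
from plant import bot
d=bot.get_image("scene");cv2.imwrite("pics/s9.png",cv2.resize(d["image"][220:340,270:410,::-1],(560,480),interpolation=cv2.INTER_CUBIC))
E
```

```text
[0.48139421 0.06966332 0.27336251] [-0.70875985 -0.62377498 -0.87023937]
-80 52 [0.1275 0.1283 0.1293]
-70 162 [0.1276 0.1285 0.1297]
-60 209 [0.1229 0.1279 0.1294]
-50 243 [0.1115 0.1174 0.1225]
-40 152 [0.1066 0.108  0.1091]
-30 149 [0.1065 0.1078 0.1092]
-20 160 [0.1067 0.1078 0.1089]
-10 168 [0.1067 0.1078 0.1089]
0 169 [0.1066 0.1077 0.109 ]
10 163 [0.1068 0.108  0.1091]
20 176 [0.1069 0.1079 0.109 ]
30 10659 [0.3678 0.3911 0.4   ]
40 185 [0.1069 0.1079 0.1092]
50 169 [0.1115 0.1164 0.1211]
60 217 [0.1228 0.1278 0.1295]
70 239 [0.1275 0.1287 0.13  ]
80 220 [0.1273 0.1287 0.1299]
90 76 [-0.0018 -0.0002  0.0013]
```

View pics/s9.png

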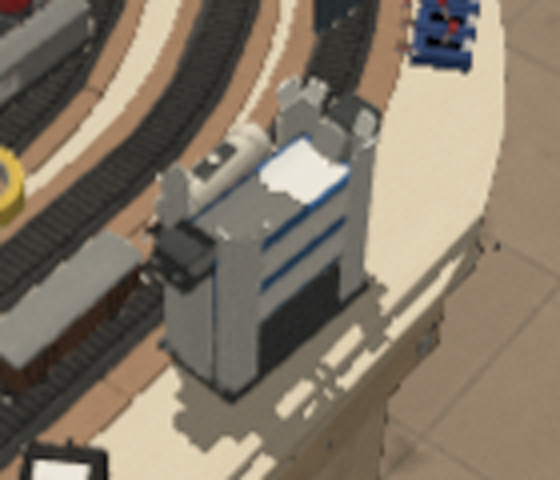

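The picture shows both cartons stacked in the magazine. The upper one is level, its top at (300,180) and the catches over both ends, and the hand is well clear above.

```bash
python3 -c "
from plant import bot
print(bot.job_done())"
```

```text
the job is handed in; nothing more can be done
None
```

Both cartons are loaded flat in the magazine, with the top one level at 108 mm and the catches out over both its ends; the adaptor was left outside, the hand is clear, and the job was handed in at about 18.5 s.

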